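Hang a mirror ledge on the slotted upright

ROBOT

A 7-joint arm with a two-finger parallel gripper is mounted at the origin on a cart in front of the work surface, level with it; the furniture and walls round the work are solid. World frame = base frame: x ahead of the robot, y to its left, z up, the work surface at z = 0. Lengths are in m, angles in rad, forces in N, time in s.
With the tool pointing down it reaches from about 0.4 to 0.85 m from the base axis. Payload 10.4 kg.
Tool frame: the origin (TCP) lies at the centre of the arm's flange, where the gripper is bolted on; the fingertips stand 173 mm ahead of it and the grasp point (between the pads) lies 155 mm ahead of it; z points along the fingers, y is the line along which they close (so a half turn about z gives the same grasp; the last joint's range is limited). The gripper opens to 85 mm and grips with 20 to 120 N. Pads are 22 mm wide; open, the fingers measure 114 mm over their backs; the gripper's body (76 mm by 85 mm) begins 54 mm behind the grasp point. The pads swing forward as they close: fully open they stand 13 mm farther back than shut.
Start: joints at [-1.352, 0.332, -0.065, 1.46, 0.022, 1.35, -0.088], TCP at [0.15, 0.607, 0.405] pointing down, gripper open.
Joint ranges: [-2.6, 2.6], [-0.5, 2.12], [-1.47, 1.34], [0.16, 2.42], [-1.27, 4.41], [0.06, 2.06], [-2.6, 2.6]. Speed limits (rad/s): [2.22, 2.22, 2.79, 2.79, 3.14, 3.14, 3.14].

INTERFACE

Orientations are given as a unit quaternion [x, y, z, w].
In Python, from workcell import manip, viewer, finder gives the robot as it stands.
- The arm moves only by the tool arm_command, never from a script. Its argument "plan" is a list of rows, each an object with "dp": the shift along the tool's x, y, z in mm, a list of three; "spin": the turn about the tool's z in rad. A call has 1 to 5 rows; each row shifts and turns the commanded pose from where the row before left it, along the tool's axes as they then stand; what a row does not reach is not made up. A row lasts 1/10 s, in which the tool goes at most 50 mm and 8.59 degrees, less where a joint would pass 70% of its speed; a pose out of reach is approached as far as the arm can. A call is refused whole if a number of a shift passes 50 or a number of a turn 0.15, either way. A call with a gripper value outside its range is refused whole. "grip" is the closure, from -1 (fully open) to 1 (shut), set as the call begins (left out, the last holds). The fingers move at their own pace and stop on an object; "newtons" is the grip in N (left out, the last holds). Time passes only in rows, so rows that do not move let the fingers close. It gives the time, the measured TCP pose, the force, the opening and the grip force at its end, in the units of the state.
- manip.get_obs(): the state, without advancing time (a new reading comes with each control period).
- viewer.camera(name): name is "side" or "top"; returns the picture (384x512x3 uint8, blue, green, red); there is no depth.
- viewer.camera_params(name): a dict with "vertical_fov" (degrees; the focal length in pixels is half the picture's height over the tangent of half this angle, whatever the lens; pixels are square), "cx", "cy" (the principal point, pixels), "R" (3x3) and "t" (3): a world point X has camera coordinates R X + t. Camera axes: x right, y down, z forward; pixel columns grow to the right and rows downward; lengths in m; the calibration is good to about 2 mm. A picture is of the moment at which its call begins. camera_params takes no time and is no camera call.
- manip.hand_in(): hands the job in; it is judged then, once.
Trained networks look in the newest picture that a camera, given by its name, has taken for a name from the list of things; names that differ only in an ending like _2 or _b are one class to them, and where a whole thing is asked for, a point or a joint stands for the part that bears it (a point fixed in the world has none). Each returns a list of dicts, best first, with "score" (0 to 1); they miss things now and then, are a little off and sometimes report something else, mostly with a low value. They report only what shows in the picture. A call takes as long as a camera call. They do not tell look-alikes from the thing itself.
- finder.find_in(camera, thing): "position" ([x, y, z] in m, in world coordinates, good to about 4 mm: the middle of the surface that is visible of it).
The state is a dict: "clock": time; "joint_pos": joint angles; "joint_velocities": joint speeds; "tau": joint torques, N m; "position": TCP position; "ee_rot": TCP orientation; "ft_force": force on the tool from outside, world axes, zero at the start; "torque": the same for the moment, N m; "grip_width": opening from 0.0 (shut) to 1.0 (fully open); "grasp_force": force on a finger pad.
Only numpy, scipy, OpenCV 4.12 (cv2) and the standard library are available. Lean on these libraries where they do the work, as an engineer would, in place of code of your own. Each camera call takes 0.05 s, during which the arm holds its last target. There are 200 camera calls.

TASK

Pick up the loose grey display ledge, hook its two claws into the two slots of the upright on the stand, and press it down until it is fully home and the spring catch has snapped out into the window in its rear plate. Press firmly but do not force it, then let go; leave the other things where they are.

Things in the scene. Friction and masses are not known exactly. Their poses are not given: they have to be found in the camera images.
- ledge_grip (a point): Point to hold the loose ledge: in its grip rib, an upright plate 12 mm thick (y), 48 mm long (x), its top 120 mm above the ledge's underside. The point lies 26 mm in front (-x) of the rear face and 106 mm above the underside. x points to the rear, where the claws are, y across the rib, z up. The ledge stands with its flat underside on the table, upright as it is to be hung.
- ledge: The loose grey metal ledge, about 0.3 kg; origin: middle of the bottom edge of its rear face, x to the rear, z up. A tray 60 mm wide reaches 102 mm forward; at the rear a plate 40 mm wide, 112 high, 6 thick, with two claws on its back, and low in it a window for the catch, 12 mm wide, from 12 to 23.5 mm above the underside.
- upper_claw (a point): Rear end of the upper claw's stem, at its underside: 11.5 mm behind the ledge's rear face, 89 mm above the ledge's underside. The lower claw is alike, 53 mm below. Each claw is 6 mm wide (y): a stem 8 mm high, with a lip at its rear end that hangs 15 mm below the stem (23 mm high in all). Axes as the ledge's.
- stand: Fixed dark steel stand: base plate 160 x 150 x 12 mm with a hollow upright 200 mm high, 60 mm wide, fronted by a bright slotted strip 4 mm thick, with 28 mm of hollow behind. Origin on the table under the middle of the slotted face; x points into the upright, away from the side where the ledge goes; z up.
- seat (a point): Nominal place of the hung ledge's origin, fixed to the stand: on the slotted face, 70 mm above the table, axes as the stand's; the hung ledge's axes match them. BUT the strip, with slots and catch, is clamped up to 9 mm higher or lower than nominal, which no reading tells, and the ledge's home height shifts with it: find the end of the press by feel.
- upper_slot (a point): Nominal middle of the upper slot's lower edge on the slotted face, where the upper stem comes to rest, 89 mm above seat (true height up to 9 mm off, see seat). Slots are 10 mm wide and 45 mm tall; the lower one is 53 mm below. The claws enter while the ledge is 15 to 37 mm above its true home height: aim 26 mm above nominal. The strip's top is 57 mm above this point.
- catch (a joint): Spring catch, a steel tongue 8 mm wide that sticks 5 mm out of the strip below the slots, sloped above. Value in m: 0 out, growing as it is pushed in. Pressing the ledge down over it takes about 3 to 11 N and pushes it in 5 mm; in the last 1.5 mm before the stems stop hard on the slots' lower edges it snaps out to 0 in the window and locks. Over 40 N between ledge and stand is too much.
- tape_roll: Bystander: roll of masking tape, 73 mm across, 24 mm high, lying flat; origin under its centre
- mirror: Bystander: small round bronze mirror with relief, 126 mm across, 7 mm thick, lying flat; origin under its centre
- tagged_mirror: Bystander: round bronze mirror with a tag, 116 mm across, 15 mm thick with its tag, lying flat; origin under its centre
- torch: Bystander: black pocket torch, 100 mm long, 34 mm across; origin under its centre
There are look-alikes about, which are no part of the job. Several things have the shape of the ledge; the one meant has the colours described above.

How it is judged:
On the way:
1. the claws are through the slots: rear face within 4 mm of the slotted face, still more than 11.5 mm above nominal home height (x of ledge in the frame of seat above -0.004 m and z of ledge in the frame of seat between 0.0115 and 0.047 m and y of ledge in the frame of seat between -0.004 and 0.004 m).
At the end, for the whole second after the job is handed in: The ledge hangs at rest in both slots: rear face within 3 mm of the slotted face, 4 mm sideways, within 10.5 mm of the nominal home height, level and straight within 0.06 and 0.08 rad, and the catch has sprung back out to within 1 mm (x of ledge in the frame of seat between -0.003 and 0.003 m and y of ledge in the frame of seat between -0.004 and 0.004 m and z of ledge in the frame of seat between -0.0105 and 0.0105 m and value of joint catch below 0.001 m and angle between the x axis of ledge and the x axis of seat, either way round below 0.08 rad and angle between ledge's own z axis and vertical below 0.06 rad and linear speed of ledge below 0.02 m/s); the robot touches nothing.
It fails at once if the ledge is forced: more than 40 N between ledge and stand (contact force between ledge and stand above 40 N).
It fails at once if a bystander is moved by more than 25 mm (distance of any of tape_roll, mirror, tagged_mirror, torch from where it was at the start of the episode above 0.025 m).
It also fails if it takes over 51 s, if anything falls off the work surface, if the arm or the gripper's body presses on something with over 40 N, if the wrist force passes 120 N, or if a joint passes its speed limit or range.

## Working session

There is one attempt and no reset: what is moved stays moved. The work goes in short steps, Python scripts to look and compute and a tool call to move; the robot and the scene stay as the last step left them, time stands still between calls to the robot, and variables do not carry over. Pictures are saved under pics/ and viewed, at most 10 in all, crops included, and the job is handed in when it is done.

Besides the shell and the picture viewer there is one more tool, called in YAML: its name, and indented under it one key for each argument. arm_command: Moves the arm, as the interface text tells. Its arguments: {"type":"object","properties":{"plan":{"type":"array","items":{"type":"object","properties":{"dp":{"type":"array","items":{"type":"number"}},"spin":{"type":"number"}}}},"grip":{"type":"number"},"newtons":{"type":"number"}},"required":["plan"]}

```bash
mkdir -p pics
python3 - <<'E'
from workcell import manip, viewer, finder
import cv2, numpy as np
for n in("side","top"):
    cv2.imwrite(f"pics/{n}0.png",viewer.camera(n)); p=viewer.camera_params(n); print(n,p)
    for th in("ledge","stand","upper_slot","upper_claw","ledge_grip","tape_roll","mirror","torch"):
        try: print(th,[(np.round(d["position"],3).tolist(),round(d["score"],2)) for d in finder.find_in(n,th)][:5])
        except Exception as e: print(th,e)
o=manip.get_obs(); print(o)
E
python3 -c "
import cv2,numpy as np
cv2.imwrite('pics/both0.png',cv2.resize(np.vstack([cv2.imread('pics/side0.png'),cv2.imread('pics/top0.png')]),(400,600)))"
```

```text
side {'vertical_fov': 44.99072695920457, 'cx': 252.23799069337915, 'cy': 190.83844558901126, 'R': array([[ 0.95366873, -0.30052878, -0.01408536],
       [-0.18234087, -0.54011547, -0.82160032],
       [ 0.23930682,  0.78610288, -0.56988991]]), 't': array([-0.59964629,  0.21264592,  1.33844134])}
ledge [([0.861, 0.06, 0.023], 0.75), ([0.378, 0.209, 0.037], 0.67), ([0.439, -0.278, 0.034], 0.59), ([0.641, -0.043, 0.012], 0.56)]
stand [([0.643, -0.038, 0.015], 0.84)]
upper_slot [([0.645, -0.039, 0.013], 0.58)]
upper_claw [([0.437, -0.282, 0.032], 0.79), ([0.383, 0.207, 0.034], 0.76), ([0.861, 0.061, 0.02], 0.61)]
ledge_grip [([0.44, -0.278, 0.033], 0.92), ([0.864, 0.06, 0.021], 0.78), ([0.384, 0.213, 0.031], 0.66)]
tape_roll [([0.526, 0.275, 0.024], 0.84)]
mirror [([0.426, 0.018, 0.006], 0.93)]
torch [([0.63, 0.203, 0.023], 0.74)]
top {'vertical_fov': 52.67703364815392, 'cx': 257.3194131148292, 'cy': 191.51849441176148, 'R': array([[-0.02066241, -0.9997397 ,  0.00967419],
       [-0.99334384,  0.01943157, -0.11353599],
       [ 0.11331846, -0.01195572, -0.99348678]]), 't': array([0.01714
[... 590 characters left out ...]
  0.33220259, -0.06469613,  1.46009388,  0.02159309,
        1.34988952, -0.08852098]), 'joint_velocities': array([ 1.99994018e-03,  3.46125272e-04, -7.77456630e-04,  7.17627957e-05,
        5.02599460e-04, -1.10238323e-04, -7.42010287e-05]), 'tau': array([-1.60186846e-04, -6.25207043e+01,  4.92457312e-02, -3.91831541e+01,
        1.63628458e-02,  1.64313569e-03, -1.32596739e-05]), 'position': array([0.14964589, 0.60683053, 0.40473882]), 'ee_rot': array([ 1.20617637e-01,  9.92699039e-01,  5.10942709e-05, -6.93360970e-06]), 'ft_force': array([-0.41346751,  0.26348546,  0.33086454]), 'torque': array([-0.05310912, -0.04063191,  0.01285764]), 'grasp_force': 0.0, 'grip_width': 0.9995221623160768}
```

View pics/side0.png

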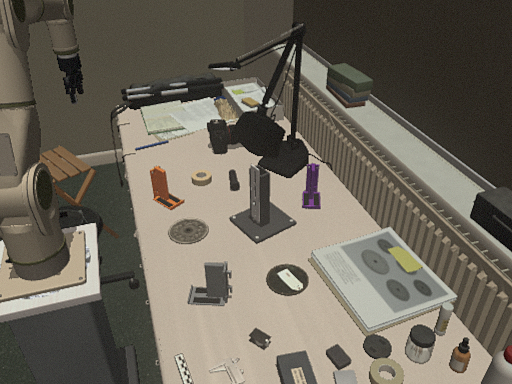

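View pics/top0.png

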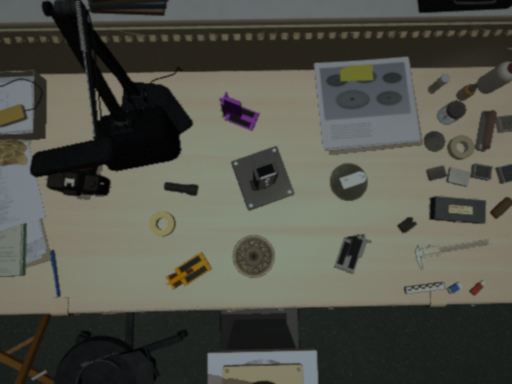

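The side view shows the grey ledge at about px (212,285), with claws facing right, and the dark stand at (262,205). In the top view the ledge is at (350,252) and the stand at (263,178). The orange and purple look-alikes are not part of the job. Next I'll zoom in to get the orientations.

Run:
```python
import cv2,numpy as np
s=cv2.imread('pics/side0.png');t=cv2.imread('pics/top0.png')
def c(im,x,y):
    o=cv2.resize(im[y:y+75,x:x+100],(400,300),interpolation=cv2.INTER_CUBIC)
    o=np.clip(o.astype(float)*1.5,0,255).astype(np.uint8)
    for k in range(0,100,10):
        cv2.line(o,(4*k,0),(4*k,6),(0,0,255),1); 
    for k in range(0,75,10): cv2.line(o,(0,4*k),(6,4*k),(0,0,255),1)
    return o
cv2.imwrite('pics/z.png',np.vstack([np.hstack([c(s,165,245),c(s,215,165)]),np.hstack([c(t,300,215),c(t,215,140)])]))
```

```text
(no output)
```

View pics/z.png

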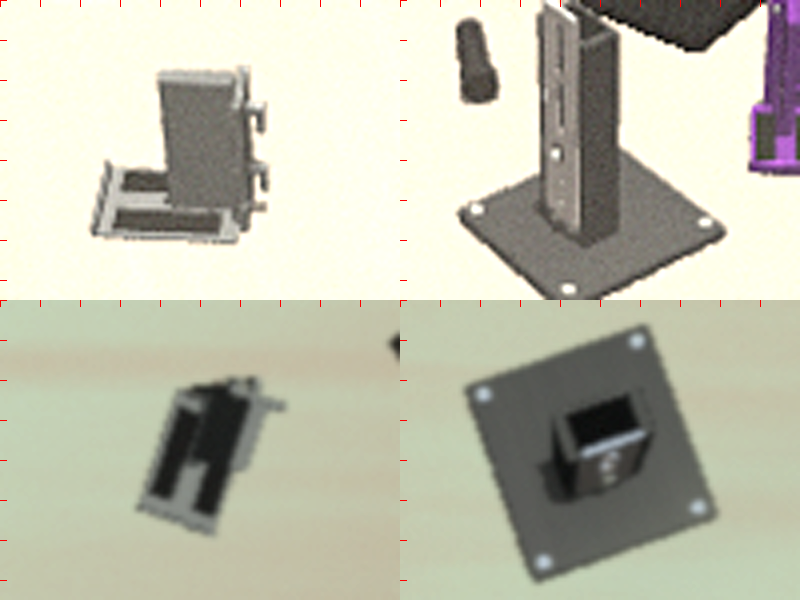

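The zoom shows the ledge's claws facing +x, turned slightly to -y, so its yaw is about -0.4. The stand's strip faces the robot, yaw about +0.34. I'll fit both poses by silhouette.

```bash
cat > h.py <<'E'
import cv2,numpy as np
from scipy.optimize import minimize
from workcell import viewer
P={n:viewer.camera_params(n) for n in("side","top")}
def proj(n,X):
    p=P[n];c=np.asarray(X)@p["R"].T+p["t"];f=192/np.tan(np.radians(p["vertical_fov"]/2))
    return c[:,:2]/c[:,2:]*f+[p["cx"],p["cy"]]
def box(x0,x1,y0,y1,z0,z1):
    return np.array([[x,y,z] for x in(x0,x1) for y in(y0,y1) for z in(z0,z1)])/1000.
LEDGE=[box(-102,0,-30,30,0,5),box(-6,0,-20,20,0,112),box(-50,-2,-6,6,0,120)]
for z in(89,36): LEDGE+=[box(0,11.5,-3,3,z,z+8),box(6.5,11.5,-3,3,z-15,z+8)]
def stand(off=20,dep=36): return [box(off-80,off+80,-75,75,0,12),box(0,dep,-30,30,0,200)]
def place(b,x,y,yaw,z=0):
    c,s=np.cos(yaw),np.sin(yaw);return b@np.array([[c,s,0],[-s,c,0],[0,0,1]])+[x,y,z]
S=8
def render(n,boxes,roi):
    x,y,w,h=roi;m=np.zeros((h*S,w*S),np.uint8)
    for b in boxes:
        q=(proj(n,b)-[x,y]+.5)*S-.5
        cv2.fillConvexPoly(m,cv2.convexHull(np.round(q*16).astype(np.int32)),255,cv2.LINE_8,4)
    return cv2.GaussianBlur(cv2.resize(m,(w,h),interpolation=cv2.INTER_AREA)/255.,(0,0),.5)
def mask(im,roi,d0=20):
    x,y,w,h=roi;L=cv2.cvtColor(im[y:y+h,x:x+w].astype(np.float32)/255,cv2.COLOR_BGR2Lab)
    bg=np.median(np.r_[L[:4].reshape(-1,3),L[-4:].reshape(-1,3)],0)
    return np.clip(np.linalg.norm(L-bg,axis=2)/d0,0,1)
def overlay(im,n,boxes,roi,k):
    x,y,w,h=roi;o=np.clip(cv2.resize(im[y:y+h,x:x+w],None,fx=k,fy=k,interpolation=cv2.INTER_CUBIC)*1.5,0,255).astype(np.uint8)
    for b in boxes:
        q=((proj(n,b)-[x,y]+.5)*k-.5).astype(int)
        for i in range(8):
            for j in(1,2,4):
                if i^j>i: cv2.line(o,tuple(map(int,q[i])),tuple(map(int,q[i^j])),(0,0,255),1)
    return o
E
cat > fit1.py <<'E'
from h import *
im={n:cv2.imread(f'pics/{n}0.png') for n in P}
RL={"side":(175,250,70,65),"top":(322,222,60,60)}; RS={"side":(222,158,72,86),"top":(222,136,84,84)}
def fit(f,R,x0,cams,d0):
    M={n:mask(im[n],R[n],d0) for n in cams}
    c=lambda v:sum(((render(n,f(v),R[n])-M[n])**2).sum() for n in cams)
    st=np.array(x0);sim=np.vstack([st]+[st+e for e in np.eye(len(st))*np.r_[.015,.015,.1,[.01]*9][:len(st)]])
    r=minimize(c,st,method="Nelder-Mead",options=dict(initial_simplex=sim,xatol=1e-5,fatol=1e-3,maxiter=600));return r
fl=lambda v:[place(b,*v[:3]) for b in LEDGE]
fs=lambda v:[place(b,*v[:3]) for b in stand(v[3]*1e3,v[4]*1e3)]
for d0 in(15,25):
  for cams in(("side","top"),("side",),("top",)):
    r=fit(fl,RL,[.47,-.275,-.39],cams,d0);print("L",d0,cams,r.x.round(4),round(r.fun,1))
    if len(cams)==2:l=r.x
    if d0==25 or len(cams)<2 and cams[0]=="top":continue
    r=fit(fs,RS,[.63,-.03,.345,.02,.036],cams,d0);print("S",d0,cams,r.x.round(4),round(r.fun,1))
    if len(cams)==2:s=r.x
np.save('fit.npy',np.r_[l,s])
a=lambda f,v,R:[cv2.resize(overlay(im[n],n,f(v),R[n],5),(400,400 if n=="top" else 300)) for n in("side","top")]
k=lambda f,v,R:np.hstack([cv2.resize(overlay(im[n],n,f(v),R[n],8),(400,300) if 0 else (380,int(380*R[n][3]/R[n][2])) ) [:300] if 0 else cv2.resize(overlay(im[n],n,f(v),R[n],8),(300,300)) for n in("side","top")])
cv2.imwrite('pics/ov.png',np.vstack([k(fl,l,RL),k(fs,s,RS)]))
E
python3 fit1.py
```

```text
L 15 ('side', 'top') [ 0.4712 -0.2844 -0.3777] 162.6
S 15 ('side', 'top') [ 0.6321 -0.0203  0.3251  0.0288  0.0377] 868.6
L 15 ('side',) [ 0.4694 -0.2859 -0.3887] 91.5
S 15 ('side',) [ 0.6319 -0.0202  0.3174  0.027   0.0357] 771.7
L 15 ('top',) [ 0.4726 -0.2834 -0.3688] 50.8
L 25 ('side', 'top') [ 0.4709 -0.2843 -0.3745] 124.9
L 25 ('side',) [ 0.4692 -0.2859 -0.3892] 66.0
L 25 ('top',) [ 0.4726 -0.2835 -0.3718] 33.5
```

View pics/ov.png

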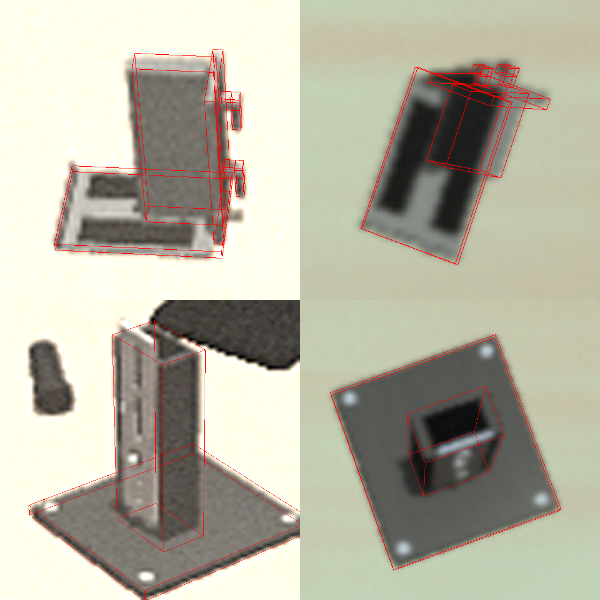

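The overlay fits the ledge well: origin about (0.471, -0.284), yaw -0.378. The stand fit is rough: the torch and lamp contaminate its mask, so I'll refine it later. Setting off towards the ledge.

arm_command:
  plan:
    - {"dp": [0, 0, 0], "spin": 0.136}
    - {"dp": [-43, -12, 0], "spin": 0}
    - {"dp": [-43, -12, 0], "spin": 0}
    - {"dp": [-43, -12, 0], "spin": 0}
    - {"dp": [-43, -12, 0], "spin": 0}
  grip: -1
  newtons: 60

```text
clock: 1.4
position: [0.293, 0.4975, 0.4049]
ee_rot: [0.188, 0.982, 0.0, 0.0]
ft_force: [1.0, 1.3, 0.0]
grip_width: 0.998
grasp_force: 0.0
```

arm_command:
  plan:
    - {"dp": [-43, -12, 0], "spin": 0}
    - {"dp": [-43, -12, 0], "spin": 0}
    - {"dp": [-43, -12, 0], "spin": 0}
    - {"dp": [-29, -37, 0], "spin": 0}
    - {"dp": [-29, -37, 0], "spin": 0}

```text
clock: 1.9
position: [0.4259, 0.3259, 0.4045]
ee_rot: [0.188, 0.982, -0.0, 0.0]
ft_force: [0.9, 0.7, 0.6]
grip_width: 1.004
grasp_force: 0.0
```

arm_command:
  plan:
    - {"dp": [-29, -37, 0], "spin": 0}
    - {"dp": [-29, -37, 0], "spin": 0}
    - {"dp": [-29, -37, 0], "spin": 0}
    - {"dp": [-29, -37, 0], "spin": 0}
    - {"dp": [-14, -45, 0], "spin": 0}

```text
clock: 2.4
position: [0.4755, 0.0982, 0.4048]
ee_rot: [0.188, 0.982, 0.0, 0.001]
ft_force: [0.0, -0.6, 0.5]
grip_width: 0.999
grasp_force: 0.0
```

arm_command:
  plan:
    - {"dp": [-14, -45, 0], "spin": 0}
    - {"dp": [-14, -45, 0], "spin": 0}
    - {"dp": [-14, -45, 0], "spin": 0}
    - {"dp": [-14, -45, 0], "spin": 0}
    - {"dp": [-14, -45, 0], "spin": 0}

```text
clock: 2.9
position: [0.4561, -0.1367, 0.405]
ee_rot: [0.188, 0.982, 0.0, 0.0]
ft_force: [0.8, -0.6, -0.2]
grip_width: 0.996
grasp_force: 0.0
```

```bash
cat > st.py <<'E'
from workcell import manip
import numpy as np
from scipy.spatial.transform import Rotation as R
def st():
    o=manip.get_obs();r=R.from_quat(o["ee_rot"]).as_matrix();return o,o["position"],r
if __name__=="__main__":
    o,p,r=st();print(round(o["clock"],2),p.round(4),"yaw_y",np.arctan2(r[1,1],r[0,1]).round(4),"tilt",r[:2,2].round(4),o["ft_force"].round(2),o["torque"].round(2),o["grip_width"].round(3),o["grasp_force"],o["joint_pos"].round(2))
E
python3 st.py
```

```text
Traceback (most recent call last):
  File "st.py", line 7, in <module>
    o,p,r=st();print(round(o["clock"],2),p.round(4),"yaw_y",np.arctan2(r[1,1],r[0,1]).round(4),"tilt",r[:2,2].round(4),o["ft_force"].round(2),o["torque"].round(2),o["grip_width"].round(3),o["grasp_force"],o["joint_pos"].round(2))
                                                                                                                                                                   ^^^^^^^^^^^^^^^^^^^^^
AttributeError: 'float' object has no attribute 'round'
```

arm_command:
  plan:
    - {"dp": [-14, -45, 0], "spin": 0}
    - {"dp": [-14, -45, 0], "spin": 0}
    - {"dp": [-14, -45, 0], "spin": 0}
    - {"dp": [0, 0, 30], "spin": 0}
    - {"dp": [0, 0, 0], "spin": 0}

```text
clock: 3.4
position: [0.4449, -0.2761, 0.3721]
ee_rot: [0.189, 0.982, 0.0, -0.002]
ft_force: [-0.2, 1.8, -0.4]
grip_width: 1.003
grasp_force: 0.0
```

```bash
sed -i 's/o\["grip_width"\].round(3)/round(float(o["grip_width"]),3)/' st.py
cat > to.py <<'E'
import sys
from st import *
o,p,r=st();t=np.array(list(map(float,sys.argv[1:4])))
print("p",p.round(4),"dp mm",((t-p)@r*1000).round(1))
E
python3 st.py; python3 to.py .4468 -.2749 .261
```

```text
3.4 [ 0.4449 -0.2761  0.3721] yaw_y 1.1906 tilt [-0.0045  0.0011] [-0.15  1.79 -0.37] [ 0.05 -0.02 -0.01] 1.003 0.0 [-0.25  0.15  0.79  1.81 -0.11  1.24  1.76]
p [ 0.4449 -0.2761  0.3721] dp mm [ -1.8   1.9 111.1]
```

arm_command:
  plan:
    - {"dp": [-2, 2, 36], "spin": 0}
    - {"dp": [0, 0, 36], "spin": 0}
    - {"dp": [0, 0, 30], "spin": 0}
    - {"dp": [0, 0, 9], "spin": 0}
    - {"dp": [0, 0, 0], "spin": 0}

```text
clock: 3.9
position: [0.4489, -0.2737, 0.2636]
ee_rot: [0.187, 0.982, 0.0, -0.001]
ft_force: [0.4, -0.2, 0.7]
grip_width: 1.003
grasp_force: 0.0
```

```bash
python3 st.py
cat > v.py <<'E'
import sys
from h import *
def grab(tag,rois,k):
    out=[]
    for n,roi in rois.items():
        im=viewer.camera(n);cv2.imwrite(f'pics/{n}_{tag}.png',im)
        x,y,w,h=roi;out.append(np.clip(cv2.resize(im[y:y+h,x:x+w],None,fx=k,fy=k,interpolation=cv2.INTER_CUBIC)*1.4,0,255).astype(np.uint8))
    cv2.imwrite(f'pics/{tag}.png',np.hstack(out))
E
python3 -c "
from v import *
grab('g1',{'side':(170,215,80,100),'top':(310,200,80,100)},5)"
```

```text
3.9 [ 0.4489 -0.2737  0.2636] yaw_y 1.1944 tilt [-0.0015  0.0008] [ 0.43 -0.16  0.69] [ 0.02 -0.02  0.05] 1.003 0.0 [-0.19  0.3   0.75  1.92 -0.24  1.02  1.86]
```

View pics/g1.png

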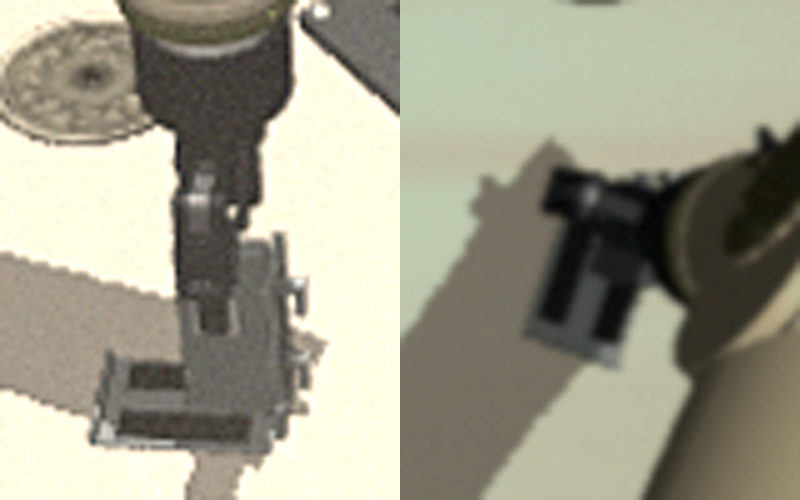

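The fingers straddle the rib: the near finger shows at (212,290) in the zoom, over the rib face. Closing.

arm_command:
  plan:
    - {"dp": [0, 0, 0]}
    - {"dp": [0, 0, 0]}
    - {"dp": [0, 0, 0]}
    - {"dp": [0, 0, 0]}
    - {"dp": [0, 0, 0]}
  grip: 1
  newtons: 80

```text
invalid input at $.plan[0]: expected keys dp, spin
```

arm_command:
  plan:
    - {"dp": [0, 0, 0]}
    - {"dp": [0, 0, 0]}
    - {"dp": [0, 0, 0]}

```text
invalid input at $.plan[0]: expected keys dp, spin
```

```bash
python3 st.py
```

```text
4.0 [ 0.4493 -0.2745  0.2653] yaw_y 1.1937 tilt [ 0.0018 -0.0003] [-0.13 -1.64  0.06] [-0.04  0.01 -0.02] 1.002 0.0 [-0.19  0.3   0.75  1.92 -0.24  1.02  1.86]
```

arm_command:
  plan:
    - {"dp": [2, 0, 2], "spin": 0}
    - {"dp": [0, 0, 0], "spin": 0}
    - {"dp": [0, 0, 0], "spin": 0}
    - {"dp": [0, 0, 0], "spin": 0}
    - {"dp": [0, 0, 0], "spin": 0}
  grip: 1
  newtons: 80

```text
clock: 4.5
position: [0.4468, -0.2739, 0.2618]
ee_rot: [0.188, 0.982, -0.0, 0.0]
ft_force: [-0.0, -0.9, 1.7]
grip_width: 0.14
grasp_force: 1.5
```

arm_command:
  plan:
    - {"dp": [0, 0, 0], "spin": 0}
    - {"dp": [0, 0, 0], "spin": 0}
    - {"dp": [0, 0, 0], "spin": 0}

```text
clock: 4.8
position: [0.4467, -0.274, 0.2618]
ee_rot: [0.188, 0.982, -0.0, 0.0]
ft_force: [-0.5, -0.0, 1.7]
grip_width: 0.129
grasp_force: 79.8
```

```bash
python3 st.py
```

```text
4.8 [ 0.4467 -0.274   0.2618] yaw_y 1.1929 tilt [ 0.0001 -0.    ] [-0.52 -0.03  1.67] [0.03 0.07 0.01] 0.129 79.78522539138794 [-0.19  0.3   0.75  1.92 -0.24  1.01  1.86]
```

arm_command:
  plan:
    - {"dp": [0, 0, -30], "spin": 0}
    - {"dp": [0, 0, -40], "spin": -0.14}
    - {"dp": [0, 0, -26], "spin": -0.14}
    - {"dp": [0, 0, 0], "spin": -0.14}
    - {"dp": [0, 0, 0], "spin": -0.14}

```text
clock: 5.3
position: [0.4467, -0.2737, 0.358]
ee_rot: [-0.094, 0.996, 0.0, 0.0]
ft_force: [-1.1, 0.4, -3.5]
grip_width: 0.131
grasp_force: 79.2
```

```bash
cat > fit2.py <<'E'
from h import *
im={n:cv2.imread(f'pics/{n}0.png') for n in P}
RS={"side":(222,150,80,90),"top":(218,136,84,80)}
M={};W={}
for n in P:
    x,y,w,h=RS[n];m=mask(im[n],RS[n],18);W[n]=np.ones_like(m)
    hole=cv2.morphologyEx((m>.5).astype(np.uint8),cv2.MORPH_CLOSE,np.ones((5,5)))
    er=cv2.erode(hole,np.ones((3,3)));M[n]=np.where(er>0,1,m)
x,y,w,h=RS["side"];c,r=np.meshgrid(np.arange(w)+x,np.arange(h)+y)
W["side"][(c<243)&(r<196)]=0;W["side"][(c>262)&(r<182)]=0
W["side"][r<168]=0
def f(v): return [place(b,*v[:3]) for b in [box(v[3]*1e3-80,v[3]*1e3+80,-75,75,0,12),box(0,v[4]*1e3,-30,30,0,200)]]
for cams in(("side","top"),("side",),("top",)):
    c=lambda v:sum((W[n]*(render(n,f(v),RS[n])-M[n])**2).sum() for n in cams)
    v0=np.array([.632,-.022,.335,.025,.036]);sim=np.vstack([v0]+[v0+e for e in np.diag([.01,.01,.05,.01,.008])])
    r=minimize(c,v0,method="Nelder-Mead",options=dict(initial_simplex=sim,xatol=1e-5,fatol=1e-3,maxiter=800))
    print(cams,r.x.round(4),round(r.fun,1))
    if len(cams)==2:v=r.x;np.save('stand.npy',v)
a=overlay(im["side"],"side",f(v),(238,150,50,75),8);b=overlay(im["top"],"top",f(v),(240,152,48,75),8)
cv2.imwrite('pics/st.png',np.hstack([a,b]))
E
python3 fit2.py; python3 st.py
```

```text
('side', 'top') [ 0.632  -0.0208  0.327   0.0297  0.0345] 195.7
('side',) [ 0.6324 -0.0215  0.3303  0.0267  0.0327] 139.7
('top',) [ 0.6328 -0.0201  0.3223  0.029   0.0395] 43.6
5.3 [ 0.4467 -0.2737  0.358 ] yaw_y 1.7591 tilt [0.0008 0.0003] [-1.11  0.4  -3.46] [ 0.06 -0.    0.06] 0.131 79.15397644042969 [-0.19  0.16  0.72  1.82 -0.11  1.2   2.32]
```

View pics/st.png

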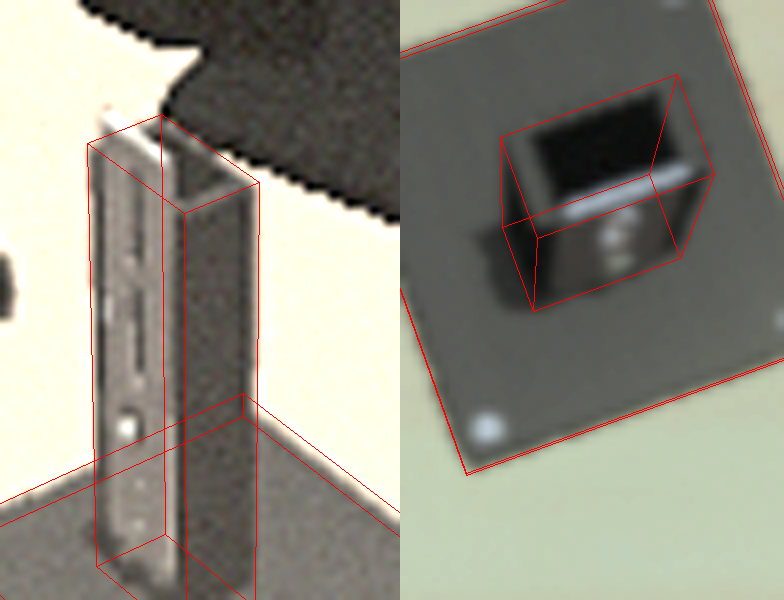

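The overlay matches the upright and plate well. In the top view the strip's top edge midpoint, zoom (628,191), agrees with the model to about 1 mm. Stand: (0.632, -0.021), yaw 0.327. Now carrying the ledge to 60 mm in front of the strip.

arm_command:
  plan:
    - {"dp": [-24, 33, 0], "spin": 0}
    - {"dp": [-24, 33, 0], "spin": 0}
    - {"dp": [-24, 33, 0], "spin": 0}
    - {"dp": [-24, 33, 0], "spin": 0}
    - {"dp": [-24, 34, 0], "spin": 0}

```text
clock: 5.8
position: [0.5348, -0.0873, 0.3571]
ee_rot: [-0.091, 0.996, 0.0, -0.0]
ft_force: [0.4, 0.2, -3.8]
grip_width: 0.126
grasp_force: 79.2
```

arm_command:
  plan:
    - {"dp": [-24, 34, 0], "spin": -0.138}
    - {"dp": [0, 0, 0], "spin": 0}
    - {"dp": [0, 0, 0], "spin": 0}
    - {"dp": [0, 0, 0], "spin": 0}

```text
clock: 6.2
position: [0.5516, -0.0522, 0.3573]
ee_rot: [-0.158, 0.987, -0.0, -0.001]
ft_force: [-0.2, -0.6, -3.0]
grip_width: 0.124
grasp_force: 79.3
```

```bash
cat > sf.py <<'E'
from st import *
# predicted ledge pose in the stand (seat) frame
SX,SY,SYAW=.632,-.0208,.327; GX=.0264; GZ=.2618
def rel():
    o,p,r=st();yaw=np.arctan2(r[1,1],r[0,1])-np.pi/2
    lx=p[:2]+GX*np.array([np.cos(yaw),np.sin(yaw)]);d=lx-[SX,SY];c,s=np.cos(SYAW),np.sin(SYAW)
    return o,lx,yaw,p[2]-GZ,np.array([c*d[0]+s*d[1],-s*d[0]+c*d[1],p[2]-GZ-.07])*1e3
if __name__=="__main__":
    o,lx,yaw,z,q=rel();r=st()[2];print(round(o["clock"],2),"ledge in seat mm",q.round(1),"dyaw",round(yaw-SYAW,4),"tilt",r[:2,2].round(4),"F",o["ft_force"].round(1),"Fstand x",round(float(np.cos(SYAW)*o["ft_force"][0]+np.sin(SYAW)*o["ft_force"][1]),1),"T",o["torque"].round(2),o["joint_pos"].round(2))
E
python3 sf.py
python3 - <<'E'
from h import *
from sf import rel,SX,SY,SYAW
o,lx,yaw,z,q=rel()
v=np.load('stand.npy');bx=[place(b,*lx,yaw,z) for b in LEDGE]
sb=[place(box(0,4,-22,22,12,216),SX,SY,SYAW)]
ims=[]
for n,roi in(("side",(190,165,80,100)),("top",(230,150,80,100))):
    im=viewer.camera(n);cv2.imwrite(f'pics/{n}_p.png',im);ims.append(overlay(im,n,bx+sb,roi,5))
cv2.imwrite('pics/p.png',np.hstack(ims))
E
```

```text
6.2 ledge in seat mm [-59.8  -4.2  25.5] dyaw -0.009 tilt [-0.0011 -0.0005] F [-0.2 -0.6 -3. ] Fstand x -0.4 T [-0.04 -0.02 -0.02] [-0.46  0.22  0.54  1.74 -0.12  1.21  2.  ]
```

View pics/p.png

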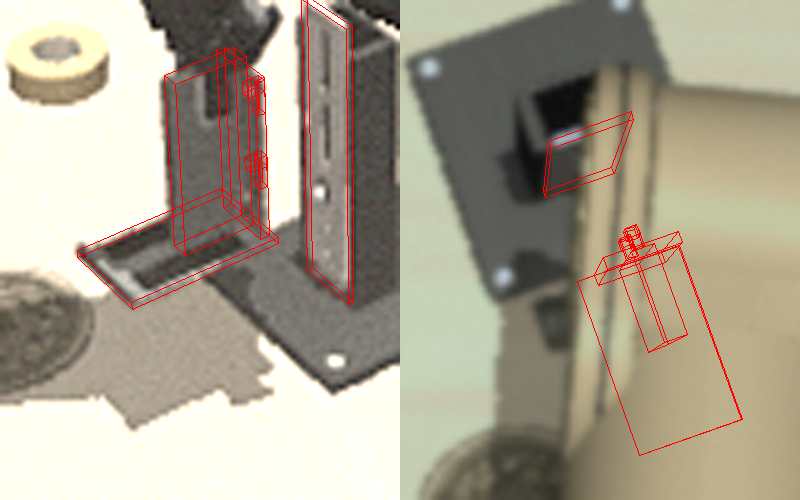

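The side overlay coincides with the ledge in hand (zoom tray corner 278,242) and with the strip (303-352). Predictions are consistent, so I'll correct sideways and approach.

arm_command:
  plan:
    - {"dp": [0, 4, 0], "spin": -0.009}
    - {"dp": [-20, 0, 0], "spin": 0}
    - {"dp": [-20, 0, 0], "spin": 0}
    - {"dp": [-5, 0, 0], "spin": 0}
    - {"dp": [0, 0, 0], "spin": 0}

```text
clock: 6.8
position: [0.5935, -0.0328, 0.3573]
ee_rot: [-0.164, 0.986, -0.0, -0.001]
ft_force: [-0.0, -0.1, -3.3]
grip_width: 0.131
grasp_force: 79.4
```

```bash
python3 sf.py;  cat > cmp.py <<'E'
from h import *
from sf import rel,SX,SY,SYAW
import sys
# side-view registration of held ledge (prediction vs. picture): shift in px
o,lx,yaw,z,q=rel();im=viewer.camera("side");cv2.imwrite(f'pics/side_{sys.argv[1]}.png',im)
bx=[place(b,*lx,yaw,z) for b in LEDGE];sb=[place(box(0,4,-22,22,12,216),SX,SY,SYAW)]
cv2.imwrite(f'pics/{sys.argv[1]}.png',overlay(im,"side",bx+sb,(200,155,80,75),8))
E
python3 cmp.py c1
```

```text
6.8 ledge in seat mm [-13.9   1.1  25.5] dyaw 0.0022 tilt [-0.001  -0.0004] F [-0.  -0.1 -3.3] Fstand x -0.1 T [ 0.03 -0.04  0.01] [-0.45  0.32  0.53  1.64 -0.17  1.24  2.01]
```

View pics/c1.png

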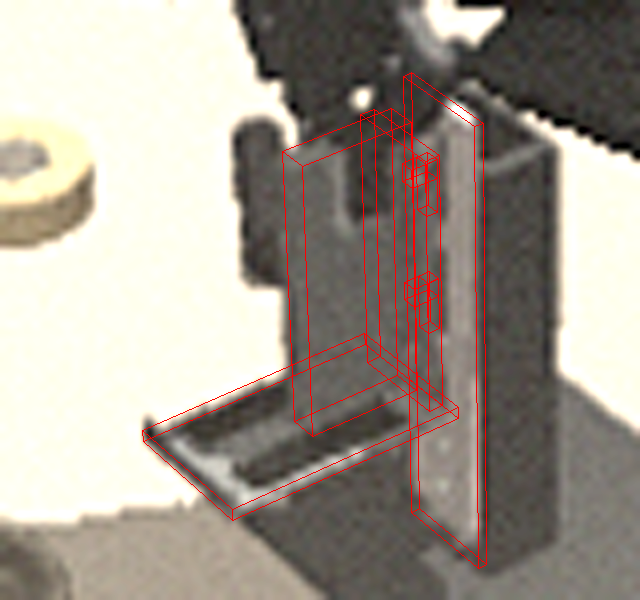

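Overlay still coincides with the ledge and strip, so both are well placed. Creeping in.

arm_command:
  plan:
    - {"dp": [-2, -1, 0], "spin": 0}
    - {"dp": [-2, 0, 0], "spin": 0}
    - {"dp": [-1, 0, 0], "spin": 0}
    - {"dp": [0, 0, 0], "spin": 0}

```text
clock: 7.25
position: [0.5985, -0.032, 0.3578]
ee_rot: [-0.164, 0.986, 0.0, 0.0]
ft_force: [-1.3, 0.4, -3.3]
grip_width: 0.126
grasp_force: 79.4
```

```bash
python3 sf.py
```

```text
7.25 ledge in seat mm [-8.9  0.2 26. ] dyaw 0.0023 tilt [0.0002 0.0002] F [-1.3  0.4 -3.3] Fstand x -1.1 T [-0.03 -0.   -0.02] [-0.45  0.33  0.53  1.62 -0.17  1.24  2.01]
```

arm_command:
  plan:
    - {"dp": [-2, 0, 0], "spin": 0}
    - {"dp": [-2, 0, 0], "spin": 0}
    - {"dp": [0, 0, 0], "spin": 0}

```text
clock: 7.55
position: [0.6025, -0.0306, 0.3576]
ee_rot: [-0.164, 0.986, 0.0, 0.0]
ft_force: [-0.9, 0.1, -3.8]
grip_width: 0.127
grasp_force: 79.3
```

```bash
python3 sf.py
```

```text
7.55 ledge in seat mm [-4.7  0.3 25.8] dyaw 0.0025 tilt [0.0001 0.    ] F [-0.9  0.1 -3.8] Fstand x -0.8 T [-0.05 -0.03 -0.02] [-0.45  0.34  0.53  1.61 -0.18  1.24  2.01]
```

Still free, so the claws appear to be entering. Continuing.

arm_command:
  plan:
    - {"dp": [-2, 0, 0], "spin": 0}
    - {"dp": [-1, 0, 0], "spin": 0}
    - {"dp": [0, 0, 0], "spin": 0}

```text
clock: 7.85
position: [0.605, -0.0298, 0.3576]
ee_rot: [-0.164, 0.986, 0.0, -0.0]
ft_force: [-2.5, 0.7, -2.8]
grip_width: 0.128
grasp_force: 79.6
```

arm_command:
  plan:
    - {"dp": [-1, 0, 0], "spin": 0}
    - {"dp": [0, 0, 0], "spin": 0}

```text
clock: 8.05
position: [0.6054, -0.0299, 0.3575]
ee_rot: [-0.164, 0.987, 0.0, -0.001]
ft_force: [-8.3, -0.5, 0.2]
grip_width: 0.128
grasp_force: 80.0
```

```bash
python3 sf.py
```

```text
8.05 ledge in seat mm [-1.7 -0.  25.7] dyaw 0.0017 tilt [-0.0025 -0.0001] F [-8.3 -0.5  0.2] Fstand x -8.0 T [-0.15  1.41 -0.09] [-0.45  0.34  0.52  1.6  -0.18  1.25  2.01]
```

Contact at about x = -2 mm with 8 N: the rear face is on the strip and the claws are through. Easing off slightly, then pressing down.

arm_command:
  plan:
    - {"dp": [0.5, 0, 2], "spin": 0}
    - {"dp": [0, 0, 2], "spin": 0}
    - {"dp": [0, 0, 2], "spin": 0}
    - {"dp": [0, 0, 0], "spin": 0}

```text
clock: 8.45
position: [0.6053, -0.0302, 0.3516]
ee_rot: [-0.164, 0.987, -0.0, -0.001]
ft_force: [-3.6, -2.6, -1.3]
grip_width: 0.127
grasp_force: 79.8
```

```bash
python3 sf.py
```

```text
8.45 ledge in seat mm [-1.9 -0.3 19.8] dyaw 0.0016 tilt [-0.0011 -0.0005] F [-3.6 -2.6 -1.3] Fstand x -4.2 T [-0.57  1.13 -0.06] [-0.44  0.35  0.52  1.61 -0.18  1.23  2.01]
```

arm_command:
  plan:
    - {"dp": [0, -0.4, 2], "spin": 0}
    - {"dp": [0, 0, 2], "spin": 0}
    - {"dp": [0, 0, 0], "spin": 0}

```text
clock: 8.75
position: [0.6052, -0.0305, 0.3472]
ee_rot: [-0.164, 0.987, -0.0, -0.001]
ft_force: [-3.1, -1.8, -3.9]
grip_width: 0.13
grasp_force: 79.4
```

```bash
python3 sf.py
```

```text
8.75 ledge in seat mm [-2.1 -0.5 15.4] dyaw 0.0016 tilt [-0.0019 -0.0005] F [-3.1 -1.8 -3.9] Fstand x -3.5 T [-0.59  1.15 -0.07] [-0.44  0.35  0.52  1.61 -0.18  1.23  2.02]
```

arm_command:
  plan:
    - {"dp": [0, -0.3, 1.5], "spin": 0}
    - {"dp": [0, 0, 1.5], "spin": 0}
    - {"dp": [0, 0, 0], "spin": 0}

```text
clock: 9.05
position: [0.6054, -0.0306, 0.344]
ee_rot: [-0.164, 0.987, -0.0, -0.001]
ft_force: [-4.0, -2.3, -3.3]
grip_width: 0.13
grasp_force: 79.3
```

```bash
python3 sf.py
```

```text
9.05 ledge in seat mm [-1.9 -0.7 12.2] dyaw 0.0019 tilt [-0.0018 -0.0003] F [-4.  -2.3 -3.3] Fstand x -4.6 T [-0.55  1.34  0.03] [-0.44  0.36  0.52  1.62 -0.19  1.22  2.02]
```

arm_command:
  plan:
    - {"dp": [0, 0, 1.5], "spin": 0}
    - {"dp": [0, 0, 1.5], "spin": 0}
    - {"dp": [0, 0, 0], "spin": 0}

```text
clock: 9.35
position: [0.6054, -0.0306, 0.3411]
ee_rot: [-0.164, 0.987, -0.0, -0.001]
ft_force: [-4.1, -2.0, -4.1]
grip_width: 0.126
grasp_force: 79.3
```

arm_command:
  plan:
    - {"dp": [0, 0, 1.5], "spin": 0}
    - {"dp": [0, 0, 0], "spin": 0}

```text
clock: 9.55
position: [0.6055, -0.0306, 0.3397]
ee_rot: [-0.164, 0.987, -0.0, -0.001]
ft_force: [-4.8, -2.4, -3.3]
grip_width: 0.125
grasp_force: 79.4
```

```bash
python3 sf.py
```

```text
9.55 ledge in seat mm [-1.9 -0.7  7.9] dyaw 0.0019 tilt [-0.0016 -0.0003] F [-4.8 -2.4 -3.3] Fstand x -5.3 T [-0.67  1.41 -0.09] [-0.44  0.36  0.52  1.62 -0.19  1.21  2.02]
```

arm_command:
  plan:
    - {"dp": [0, 0, 1.5], "spin": 0}
    - {"dp": [0, 0, 1.5], "spin": 0}
    - {"dp": [0, 0, 0], "spin": 0}

```text
clock: 9.85
position: [0.6054, -0.0305, 0.3363]
ee_rot: [-0.164, 0.987, -0.0, -0.001]
ft_force: [-0.5, -0.7, -13.4]
grip_width: 0.129
grasp_force: 78.0
```

arm_command:
  plan:
    - {"dp": [0, 0, 1.5], "spin": 0}
    - {"dp": [0, 0, 0], "spin": 0}

```text
clock: 10.05
position: [0.6055, -0.0306, 0.3353]
ee_rot: [-0.164, 0.987, 0.0, -0.001]
ft_force: [-5.6, -2.7, -3.6]
grip_width: 0.128
grasp_force: 79.6
```

```bash
python3 sf.py
```

```text
10.05 ledge in seat mm [-1.9 -0.7  3.5] dyaw 0.0017 tilt [-0.0014 -0.0001] F [-5.6 -2.7 -3.6] Fstand x -6.2 T [-0.49  1.24 -0.16] [-0.44  0.36  0.52  1.63 -0.19  1.2   2.02]
```

arm_command:
  plan:
    - {"dp": [0, 0, 1.5], "spin": 0}
    - {"dp": [0, 0, 1.5], "spin": 0}
    - {"dp": [0, 0, 0], "spin": 0}

```text
clock: 10.35
position: [0.6055, -0.0309, 0.3341]
ee_rot: [-0.163, 0.987, 0.0, -0.0]
ft_force: [-13.8, -2.7, 12.0]
grip_width: 0.13
grasp_force: 82.0
```

```bash
python3 sf.py; python3 cmp.py d1
```

```text
10.35 ledge in seat mm [-2.  -1.   2.3] dyaw 0.0014 tilt [-0.0005  0.0006] F [-13.8  -2.7  12. ] Fstand x -14.0 T [-0.39  2.86 -0.13] [-0.44  0.36  0.52  1.63 -0.19  1.2   2.02]
```

View pics/d1.png

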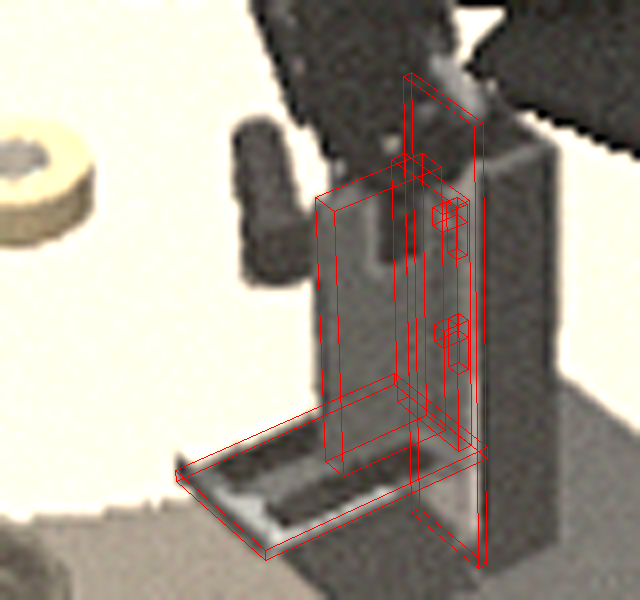

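The ledge hangs in the slots, and the overlay still matches. Resistance has now begun at about 15 N upward, which is either the catch or the stop. Pressing in small steps.

arm_command:
  plan:
    - {"dp": [0, 0, 0.7], "spin": 0}
    - {"dp": [0, 0, 0], "spin": 0}

```text
clock: 10.6
position: [0.6054, -0.0309, 0.3341]
ee_rot: [-0.163, 0.987, 0.0, -0.0]
ft_force: [-17.6, -1.6, 17.4]
grip_width: 0.127
grasp_force: 82.9
```

```bash
python3 sf.py
```

```text
10.6 ledge in seat mm [-2.  -1.   2.3] dyaw 0.0013 tilt [-0.0002  0.0009] F [-17.6  -1.6  17.4] Fstand x -17.2 T [-0.35  3.45 -0.16] [-0.44  0.36  0.52  1.63 -0.19  1.2   2.02]
```

arm_command:
  plan:
    - {"dp": [1.5, 0, 0], "spin": 0}
    - {"dp": [0, 0, 0], "spin": 0}

```text
clock: 10.8
position: [0.6048, -0.031, 0.3341]
ee_rot: [-0.164, 0.986, 0.0, 0.002]
ft_force: [-7.3, -1.2, 11.7]
grip_width: 0.128
grasp_force: 81.8
```

```bash
python3 sf.py
```

```text
10.8 ledge in seat mm [-2.6 -0.8  2.3] dyaw 0.002 tilt [0.003  0.0009] F [-7.3 -1.2 11.7] Fstand x -7.3 T [-0.28  1.68 -0.09] [-0.44  0.36  0.52  1.63 -0.19  1.2   2.02]
```

Hard stop confirmed at z ≈ +2.3 mm. Now a gentle lift test to see whether the catch has locked.

arm_command:
  plan:
    - {"dp": [0, 0, -2], "spin": 0}
    - {"dp": [0, 0, -1], "spin": 0}
    - {"dp": [0, 0, 0], "spin": 0}

```text
clock: 11.1
position: [0.6047, -0.0304, 0.335]
ee_rot: [-0.164, 0.986, 0.0, 0.001]
ft_force: [0.0, -0.4, -4.0]
grip_width: 0.128
grasp_force: 79.5
```

arm_command:
  plan:
    - {"dp": [0, 0, -1], "spin": 0}
    - {"dp": [0, 0, 0], "spin": 0}

```text
clock: 11.3
position: [0.6045, -0.0306, 0.3359]
ee_rot: [-0.164, 0.986, 0.0, 0.0]
ft_force: [1.5, -0.4, -3.3]
grip_width: 0.128
grasp_force: 79.5
```

```bash
python3 sf.py
```

```text
11.3 ledge in seat mm [-2.8 -0.4  4.1] dyaw 0.0025 tilt [0.0001 0.0001] F [ 1.5 -0.4 -3.3] Fstand x 1.2 T [0.03 0.   0.06] [-0.44  0.36  0.52  1.63 -0.19  1.2   2.02]
```

arm_command:
  plan:
    - {"dp": [0, 0, -1], "spin": 0}
    - {"dp": [0, 0, 0], "spin": 0}

```text
clock: 11.5
position: [0.6043, -0.0305, 0.3362]
ee_rot: [-0.164, 0.986, 0.0, -0.001]
ft_force: [2.2, -0.3, -11.4]
grip_width: 0.129
grasp_force: 78.4
```

arm_command:
  plan:
    - {"dp": [0, 0, -0.8], "spin": 0}
    - {"dp": [0, 0, 0], "spin": 0}

```text
clock: 11.7
position: [0.6042, -0.0304, 0.3364]
ee_rot: [-0.164, 0.986, 0.0, -0.001]
ft_force: [4.8, 0.4, -19.7]
grip_width: 0.125
grasp_force: 78.3
```

```bash
python3 sf.py
```

```text
11.7 ledge in seat mm [-3.  -0.1  4.6] dyaw 0.0026 tilt [-0.0016 -0.0001] F [  4.8   0.4 -19.7] Fstand x 4.7 T [ 0.12 -1.04 -0.  ] [-0.44  0.36  0.52  1.63 -0.19  1.2   2.02]
```

Locked: lifting is resisted with 16 N after 2 mm of play. Setting it back down lightly onto the stop and flush, then releasing.

arm_command:
  plan:
    - {"dp": [-0.5, 0, 2], "spin": 0}
    - {"dp": [-0.5, 0, 1], "spin": 0}
    - {"dp": [0, 0, 1], "spin": 0}
    - {"dp": [0, 0, 0], "spin": 0}

```text
clock: 12.1
position: [0.6053, -0.0309, 0.3343]
ee_rot: [-0.164, 0.987, -0.0, 0.0]
ft_force: [-3.1, -1.6, -0.4]
grip_width: 0.125
grasp_force: 81.1
```

arm_command:
  plan:
    - {"dp": [0, 0, 0.7], "spin": 0}
    - {"dp": [0, 0, 0], "spin": 0}

```text
clock: 12.3
position: [0.6053, -0.031, 0.3342]
ee_rot: [-0.164, 0.987, 0.0, 0.0]
ft_force: [-5.8, -0.6, 5.4]
grip_width: 0.127
grasp_force: 82.2
```

```bash
python3 sf.py
```

```text
12.3 ledge in seat mm [-2.2 -1.   2.4] dyaw 0.0016 tilt [0.0006 0.0002] F [-5.8 -0.6  5.4] Fstand x -5.7 T [-0.29  1.4  -0.07] [-0.44  0.36  0.52  1.63 -0.19  1.2   2.02]
```

arm_command:
  plan:
    - {"dp": [0, 0, 0], "spin": 0}
    - {"dp": [0, 0, 0], "spin": 0}
    - {"dp": [0, 0, 0], "spin": 0}
    - {"dp": [0, 0, 0], "spin": 0}
    - {"dp": [0, 0, 0], "spin": 0}
  grip: -1

```text
clock: 12.8
position: [0.6054, -0.0304, 0.3331]
ee_rot: [-0.164, 0.986, 0.0, 0.0]
ft_force: [-0.2, 0.1, -0.0]
grip_width: 0.955
grasp_force: 0.0
```

```bash
python3 st.py
```

```text
12.8 [ 0.6054 -0.0304  0.3331] yaw_y 1.9001 tilt [0.0003 0.0001] [-0.18  0.06 -0.04] [ 0.06  0.05 -0.03] 0.955 0.0 [-0.44  0.36  0.52  1.63 -0.19  1.2   2.02]
```

arm_command:
  plan:
    - {"dp": [0, 0, -15], "spin": 0}
    - {"dp": [0, 0, -40], "spin": 0}
    - {"dp": [0, 0, -40], "spin": 0}
    - {"dp": [0, 0, -30], "spin": 0}
    - {"dp": [30, 0, 0], "spin": 0}

```text
clock: 13.3
position: [0.5787, -0.039, 0.4633]
ee_rot: [-0.165, 0.986, -0.001, 0.004]
ft_force: [0.7, -0.6, -0.1]
grip_width: 1.005
grasp_force: 0.0
```

arm_command:
  plan:
    - {"dp": [45, 0, 0], "spin": 0}
    - {"dp": [45, 0, 0], "spin": 0}
    - {"dp": [0, 0, 0], "spin": 0}

```text
clock: 13.6
position: [0.4877, -0.0728, 0.4597]
ee_rot: [-0.162, 0.987, 0.001, 0.001]
ft_force: [0.3, -0.4, 0.7]
grip_width: 0.998
grasp_force: 0.0
```

Run:
```python
from h import *
from sf import SX,SY,SYAW
im=viewer.camera("side");cv2.imwrite('pics/side_e.png',im)
b=[place(place(q,-.0015,-.0005,0),SX,SY,SYAW,.0723) for q in LEDGE]
cv2.imwrite('pics/e.png',overlay(im,"side",b,(200,155,80,75),8))
```

```text
(no output)
```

View pics/e.png

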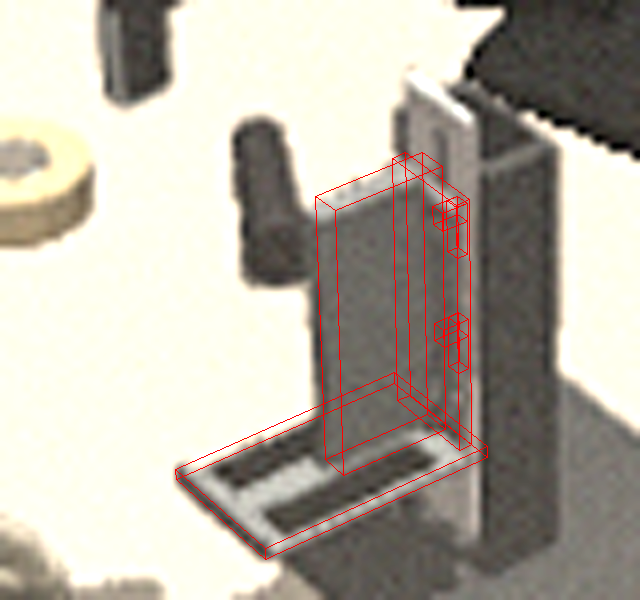

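The ledge hangs level in the slots, free of the gripper, and the overlay matches (zoom tray corner 266,555). Handing in.

```bash
python3 -c "
from workcell import manip
print(manip.hand_in())"
```

```text
the job is handed in; nothing more can be done
None
```

The ledge is hung in both slots and pressed down to the hard stop; a gentle lift test met firm resistance, so the catch appears locked. It is released and the job is handed in; no verdict came back.

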